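# Factory-reset a gateway in a screened test box

### The job

The small gateway inside the aluminium test box needs a factory reset. Lift the loose lid off the box by its knob and set it down gently on the bench beside the box, flat and knob up; then take the slim screwdriver out of the tool rack (the nut driver beside it is too thick), push its blade straight down through the round hole in the top of the gateway and press the recessed reset button fully down without forcing it. Finish while still holding the button down with the screwdriver in the gripper: do not let go, and leave everything else where it is.

Things in the scene. Friction and masses are not known exactly. Their poses are not given: they have to be found in the camera images.
- test_box: Cast aluminium test box, open at the top, 115 x 150 mm outside (x, y), walls 5 mm, rim 66 mm above the bench, inner floor 9 mm above the bench; fixed. Origin: centre of its underside on the bench; z up, long side along y.
- lid: Loose aluminium lid of the box, 0.35 kg: a 119 x 154 x 5 mm plate with a 6 mm high locating lip under it that sits inside the rim with 3 mm play all round, and a round black knob in the middle of its top. Origin: centre of the underside of the lip, z up; at the start it is 60 mm above the bench, and 0 when the lid lies on the bench. The plate spans 6 to 11 mm above the origin, the knob's neck (18 mm thick) 11 to 27 mm, the knob's head (26 mm across) 27 to 48 mm.
- lid_knob (a point): Middle of the head of the lid's knob, 37 mm above the lid's origin, 26 mm above the top face of the lid's plate. Axes as the lid.
- gateway: Grey plastic network gateway, 65 x 92 x 30 mm (x, y, z), 0.45 kg, lying loose on the floor of the test box with the hole side up, seen only when the lid is off. Origin: centre of its underside; z up.
- reset_hole (a point): Centre of the mouth of the round reset hole in the gateway's top face (30 mm above the gateway's origin). The hole is 12 mm across, goes straight down, and has a 2 mm chamfer; z points up out of it. The button's top lies 14 mm below this point.
- reset_button (a joint): How far the spring-loaded reset button in the hole is pressed: 0 = up, 0.005 m = fully down on its stop. Its top is round, 10.4 mm across. It starts to move at 1.5 N and needs 6 N to be fully down.
- button_top (a point): Centre of the top of the reset button; moves down with it.
- tool_rack: Plywood tool rack, 64 x 150 mm (x, y), fixed to the bench: a top plate with its upper face 95 mm above the bench, with three 14 mm holes in a row along its y axis, at y = -48, 0 and +48 mm. The two drivers stand tip down in the two outer holes, either way round, their handles resting on the plate; the middle hole is empty. Origin: centre of its underside on the bench.
- screwdriver: Slim screwdriver, 185 mm long, 0.07 kg: a round handle 22 mm thick and 100 mm long and a round blade 6 mm thick and 85 mm long. Its own y axis runs along it from tip to handle and points up in the rack; the tool's axis lies at own x = 0, z = 11 mm; the blade's end is at own y = -92.5 mm, the handle from y = -7.5 mm to +92.5 mm.
- driver_grip (a point): Point on the axis of the screwdriver's handle, 147.5 mm above the end of the blade, 62.5 mm above the handle's lower end, 37.5 mm below its top; axes as the screwdriver.
- blade_tip (a point): End of the screwdriver's blade, on its axis.
- nut_driver: Nut driver standing in the other outer hole of the rack: thick round black handle, 31 mm thick and 92 mm long, shaft 12 to 13 mm thick. Too thick for the reset hole; stays in the rack. Own y axis points up; its axis lies at own x = 0, z = 11 mm.
- heat_sink: Finned aluminium heat sink, 50 x 60 x 32 mm, loose, on the left of the box. Origin: centre of its underside.
- circuit_board: Green circuit board, 80 x 110 x 14 mm, loose, left of the heat sink. Origin: centre of its underside.
- hex_keys: Folded hex key set with a blue handle, 30 x 90 x 21 mm, lying loose at the back of the bench to the right of the box. Origin: centre of its underside.

How it is judged (in metres and radians):
On the way, in this order (a step that is already met when the one before it is completed fails the run):
1. the lid lies flat on the bench beside the box, knob up, at rest and let go (height (world z) of lid below 0.008 m and angle between lid's own z axis and vertical below 0.08 rad and horizontal distance between lid and test_box above 0.11 m and linear speed of lid below 0.02 m/s and contact force between the fingers and lid below 0.1 N), for 0.2 s.
2. the screwdriver is drawn out of the rack (height (world z) of blade_tip above 0.097 m and contact force between the fingers and screwdriver above 1 N and contact force between screwdriver and tool_rack below 0.1 N), for 0.1 s.
At the end, for the whole second after the job is handed in: Button at least 3.8 of its 5 mm down under more than 2 N from the gripped screwdriver, blade in the hole, within 0.2 rad of upright; gateway flat, within 20 mm of its start; lid flat, knob up, at rest on the bench, its middle over 110 mm from the box's, untouched (all of step 1 and value of joint reset_button above 0.0038 m and contact force between screwdriver and gateway above 2 N and contact force between the fingers and screwdriver above 2 N and contact force between the arm and gateway below 0.1 N and z of blade_tip in the frame of reset_hole below -0.015 m and horizontal distance between blade_tip and reset_hole below 0.006 m and angle between screwdriver's own y axis and vertical below 0.2 rad and angle between gateway's own z axis and vertical below 0.08 rad and distance of gateway from where it was at the start of the episode below 0.02 m); the arm keeps its last pose, push and grip.
It fails at once if the lid was dropped (let go more than about 10 mm above the bench) or thrown (linear speed of lid above 0.45 m/s and contact force between the fingers and lid below 0.05 N).
It fails at once if the button or gateway was forced (more than 40 N) (contact force between screwdriver and gateway above 40 N).
It fails at once if the nut driver was taken out or knocked over (distance of nut_driver from where it was at the start of the episode above 0.03 m or angle between nut_driver's own y axis and vertical above 0.3 rad).
It fails at once if a bystander was pushed away (distance of any of heat_sink, circuit_board, hex_keys from where it was at the start of the episode above 0.03 m).
It also fails if it takes over 67 s, if anything falls off the work surface, if the arm or the gripper's body presses on something with over 40 N, if the wrist force passes 120 N, or if a joint passes its speed limit or range.

### The arm

A 6-joint arm with a two-finger parallel gripper is mounted at the origin on a cart in front of the work surface, level with it; the furniture and walls round the work are solid. World frame = base frame: x ahead of the robot, y to its left, z up, the work surface at z = 0. Lengths are in m, angles in degrees, forces in N, time in s.
With the tool pointing down it reaches from about 0.35 to 0.95 m from the base axis. Payload 17.4 kg.
Tool frame: the origin (TCP) lies at the very end of the fingers, on their centre line; the grasp point (between the pads) lies 19 mm behind it (r.grip_point_offset is the distance from the TCP to the grasp point, in m); z points along the fingers, y is the line along which they close (so a half turn about z gives the same grasp; the last joint's range is limited). The gripper opens to 93 mm and grips with 3 to 60 N. Pads are 15 mm wide; open, the fingers measure 128 mm over their backs; the gripper's body (75 mm by 188 mm) begins 65 mm behind the grasp point.
Start: joints at [64.011, 6.646, 82.598, -0, 90.757, -2.166], TCP at [0.273, 0.617, 0.219] pointing down, gripper open.
Joint ranges: [-162.19, 162.19], [-47.58, 125.68], [4.15, 143.07], [-65.23, 245.23], [0.69, 171.88], [-170.13, 170.13]. Speed limits (degrees/s): [108.29, 108.29, 127.2, 180, 180, 180].

### API

Orientations are given as [roll, pitch, yaw] about the fixed x, y, z axes, in that order (R = Rz(yaw) Ry(pitch) Rx(roll)).
In Python, from workcell import r, get_image, camera_params gives the robot as it stands. The module is installed in compiled form; this text tells all that it offers.
- The arm moves only by the tool send_rows, never from a script. Its argument "commands" is one flat list of numbers, 7 for each row, row after row: the shift along the tool's x, y, z normalised to -1 to 1, where 1 is 0.04 m, then the turn, a rotation vector about the tool's x, y, z normalised to -1 to 1, where 1 is 4 degrees, then the opening, from -1 (shut) to 1 (fully open), so that 0 is half open. In form: [tx, ty, tz, wx, wy, wz, fingers, tx, ty, tz, wx, wy, wz, fingers, ...]. A call has 1 to 12 rows; each row shifts and turns the commanded pose from where the row before left it, along the tool's axes as they then stand; what a row does not reach is not made up. A row lasts 1/10 s, in which the tool goes at most 50 mm and 8.59 degrees, less where a joint would pass 70% of its speed; a pose out of reach is approached as far as the arm can. A call with a number of a shift or a turn outside -1 to 1 is refused whole. A call with a gripper value outside its range is refused whole. The fingers move at their own pace and stop on an object; the grip force is fixed at half the most. Time passes only in rows, so rows that do not move let the fingers close. It gives the time, the measured TCP pose, the force, the opening and the grip force at its end, in the units of the state.
- r.state(): the state, without advancing time (a new reading comes with each control period).
- get_image(name): name is "scene" or "top" or "wrist"; returns the picture (420x560x3 uint8, red, green, blue); there is no depth.
- camera_params(name): a dict with "fx", "fy", "cx", "cy" (pixels), "k1" (the pictures are not rectified: a ray, as slopes to the right and down, at radius r is drawn at 1 + k1 r^2 times it, then the intrinsics apply), "rvec" (rotation vector, rad) and "tvec" (3), from world to camera coordinates, as OpenCV has them. Camera axes: x right, y down, z forward; pixel columns grow to the right and rows downward; lengths in m; the calibration is good to about 2 mm. A picture is of the moment at which its call begins: read the wrist's pose just before it. camera_params takes no time and is no camera call; for the wrist camera it gives the pose at the moment of the call.
- r.hand_in(): hands the job in; it is judged then, once.
The state is a dict: "clock": time; "q": joint angles; "joint_vel": joint speeds; "joint_efforts": joint torques, N m; "position": TCP position; "tcp_rot": TCP orientation; "wrist_force": force on the tool from outside, world axes, zero at the start; "wrist_torque": the same for the moment, N m; "gripper_width": finger opening in m; "gripper_force": force on a finger pad.
Only numpy, scipy, OpenCV 4.12 (cv2) and the standard library are available. Lean on these libraries where they do the work, as an engineer would, in place of code of your own. Each camera call takes 0.05 s, during which the arm holds its last target. There are 200 camera calls.

## Working session

There is one attempt and no reset: what is moved stays moved. The work goes in short steps, Python scripts to look and compute and a tool call to move; the robot and the scene stay as the last step left them, time stands still between calls to the robot, and variables do not carry over. Pictures are saved under pics/ and viewed, at most 10 in all, crops included, and the job is handed in when it is done.

Besides the shell and the picture viewer there is one more tool, called after "Call:" as a command line: name --argument value ..., lists and objects as JSON in quotes. send_rows: Moves the arm, as the interface text tells. Scaled input: -1 to 1 covers 0.04 m each way for a shift and 4 degrees each way for a turn. Its arguments: {"type":"object","properties":{"commands":{"type":"array","items":{"type":"number","minimum":-1,"maximum":1}}},"required":["commands"]}

```bash
mkdir -p pics
cat > h.py <<'E'
import numpy as np, cv2
from workcell import r, get_image, camera_params
from scipy.spatial.transform import Rotation as R
def cam(n):
    c=camera_params(n); Rm=cv2.Rodrigues(np.array(c['rvec'],float))[0]; return c,Rm,np.array(c['tvec'],float).ravel()
def ray(c,Rm,t,u,v):
    x=(u-c['cx'])/c['fx'];y=(v-c['cy'])/c['fy'];rd=np.hypot(x,y);s=rd
    for _ in range(30): s=rd/(1+c['k1']*s*s)
    f=s/rd if rd>0 else 1
    return -Rm.T@t, Rm.T@np.array([x*f,y*f,1])
def at(C,u,v,z):
    o,d=ray(*C,u,v); return (o+d*(z-o[2])/d[2]).round(4)
def proj(C,p):
    c,Rm,t=C; q=Rm@np.array(p)+t; x,y=q[:2]/q[2]; k=1+c['k1']*(x*x+y*y); return np.array([c['fx']*x*k+c['cx'],c['fy']*y*k+c['cy']]).round(1)
def tool(dw):  # world shift -> tool units of 0.04m
    s=r.state(); return (R.from_euler('xyz',s['tcp_rot'],degrees=True).inv().apply(dw)/0.04).round(3)
def snap(n,f,crop=None,k=1):
    im=get_image(n)[:,:,::-1]
    if crop: a,b,w,h=crop; im=im[b:b+h,a:a+w]
    cv2.imwrite('pics/'+f,cv2.resize(im,None,fx=k,fy=k,interpolation=cv2.INTER_CUBIC))
E
python3 - <<'E'
from h import *
print(r.state())
snap('top','top.png',k=1.4); snap('scene','scene.png',k=1.4)
for n in('top','scene','wrist'):
    c,Rm,t=cam(n); print(n,c['fx'],c['k1'],-Rm.T@t,Rm[2])
E
```

```text
{'clock': 0.0, 'q': array([ 6.40117950e+01,  6.67275508e+00,  8.26350174e+01, -4.02026015e-04,
        9.07566226e+01, -2.16448842e+00]), 'joint_vel': array([ 0.05911291,  0.03531822, -0.08520171, -0.08126525, -0.0086849 ,
       -0.11615802]), 'joint_efforts': array([-1.11692974e-03, -7.21256590e+01, -6.22617674e+01,  7.78959808e-02,
        2.37700663e-02, -2.15179631e-05]), 'position': array([0.27255572, 0.61730375, 0.2179292 ]), 'tcp_rot': array([-1.79935636e+02, -2.03039440e-03,  1.56176277e+02]), 'wrist_force': array([-0.45941546, -0.77387579, -0.77617348]), 'wrist_torque': array([ 0.01180168, -0.00461598, -0.02983957]), 'gripper_force': 0.0, 'gripper_width': 0.09309310730382592}
top 471.99239701590335 -0.027154515743501414 [ 0.25478676 -0.05157853  1.48827173] [ 0.20006233  0.00217833 -0.97978075]
scene 424.4817936921419 0.04227348819973774 [-0.19058426 -0.69252295  0.88505602] [ 0.60444845  0.50914644 -0.61270872]
wrist 292.8033625553008 -0.053827971858956415 [0.19855866 0.64980791 0.38558799] [ 0.26353052 -0.11701252 -0.95752793]
```

View pics/top.png

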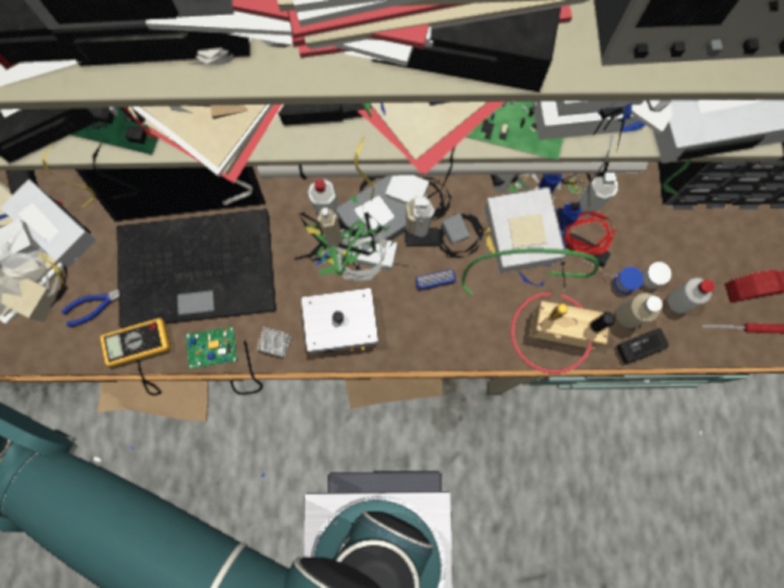

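View pics/scene.png

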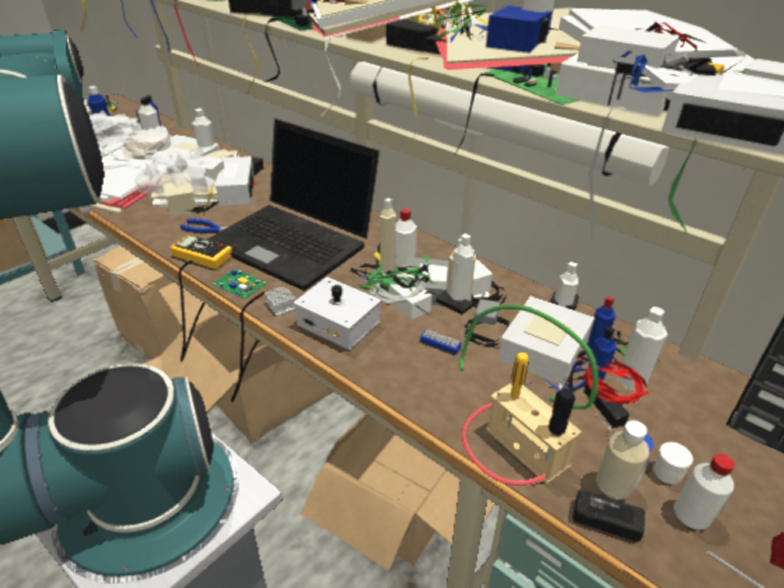

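The top view shows the lid knob at about (338,318), the yellow screwdriver's top at (562,310), the black nut driver's at (602,322) and the hex keys at (435,280), all in 1.4x pixels. The bench around (450,330) is free for the lid.

Run:
```python
from h import *
T=cam('top');S=cam('scene');k=1.4
g=lambda C,u,v,z:at(C,u/k,v/k,z)
print('knob',g(T,338,317,.108),g(S,337,287,.108))
for p in[(302,297),(373,290),(377,349),(304,356)]: print('lidcorner',g(T,*p,.071))
print('sd top',g(T,562,308,.195),g(S,522,356,.195)); print('nd top',g(T,603,320,.187),g(S,567,392,.187))
for p in[(538,303),(608,316),(601,347),(528,336)]: print('rack corner?',g(T,*p,.095))
for p in[(415,278),(453,271),(456,284),(419,290)]: print('hex',g(T,*p,.02))
for p in[(259,328),(290,335),(287,357),(259,350)]: print('hs',g(T,*p,.03))
print('edge',g(T,440,373,0),'red cable left',g(T,512,330,0),g(T,440,335,0))
```

```text
knob [0.5212 0.0762 0.108 ] [0.5241 0.0756 0.108 ]
lidcorner [0.574  0.1592 0.071 ]
lidcorner [0.588  0.0029 0.071 ]
lidcorner [ 0.4569 -0.0053  0.071 ]
lidcorner [0.4434 0.1525 0.071 ]
sd top [ 0.5177 -0.3796  0.195 ] [ 0.5146 -0.3818  0.195 ]
nd top [ 0.4938 -0.4626  0.187 ] [ 0.498  -0.4757  0.187 ]
rack corner? [ 0.5496 -0.3538  0.095 ]
rack corner? [ 0.5194 -0.5031  0.095 ]
rack corner? [ 0.4523 -0.4832  0.095 ]
rack corner? [ 0.4778 -0.3286  0.095 ]
hex [ 0.6272 -0.0914  0.02  ]
hex [ 0.6427 -0.1789  0.02  ]
hex [ 0.612  -0.1849  0.02  ]
hex [ 0.5988 -0.1001  0.02  ]
hs [0.5131 0.2607 0.03  ]
hs [0.4964 0.1906 0.03  ]
hs [0.447  0.1962 0.03  ]
hs [0.4633 0.2592 0.03  ]
edge [ 0.4109 -0.1448  0.    ] red cable left [ 0.5073 -0.3116  0.    ] [ 0.4976 -0.1468  0.    ]
```

Run:
```python
from h import *
s=r.state(); print(tool(np.array([.5225,.076,.17])-s['position'])/16)
```

```text
[-0.698875  -0.6159375  0.075625 ]
```

Call:
send_rows --commands '[-0.4,-0.3,0,0,0,0,1,-0.7,-0.62,0.08,0,0,0,1,-0.7,-0.62,0.08,0,0,0,1,-0.7,-0.62,0.08,0,0,0,1,-0.7,-0.62,0.08,0,0,0,1,-0.7,-0.62,0.08,0,0,0,1,-0.7,-0.62,0.08,0,0,0,1,-0.7,-0.62,0.08,0,0,0,1,-0.7,-0.62,0.08,0,0,0,1,-0.7,-0.62,0.08,0,0,0,1,-0.7,-0.62,0.08,0,0,0,1,-0.7,-0.62,0.08,0,0,0,1]'

```text
clock: 1.3
position: [0.4541, 0.2239, 0.1832]
tcp_rot: [-180.0, 0.0, 156.2]
wrist_force: [0.7, 1.1, 0.1]
gripper_width: 0.093
gripper_force: 0.0
```

Call:
send_rows --commands '[-0.7,-0.62,0.08,0,0,0,1,-0.7,-0.62,0.08,0,0,0,1,-0.7,-0.62,0.08,0,0,0,1,-0.7,-0.62,0.08,0,0,0,1,-0.28,-0.25,0.08,0,0,0,1,0,0,0,0,0,0,1,0,0,0,0,0,0,1]'

```text
clock: 2.0
position: [0.5222, 0.0766, 0.1673]
tcp_rot: [180.0, -0.0, 156.1]
wrist_force: [-0.1, -0.1, 0.1]
gripper_width: 0.093
gripper_force: 0.0
```

Run:
```python
from h import *
s=r.state(); print(s['clock'],s['position'],s['tcp_rot'],s['q'])
C=cam('wrist');snap('wrist','w1.png',k=1.4)
print(proj(C,[.5225,.076,.108])*1.4, tool(np.array([.5225,.076,.078])-s['position']))
```

```text
2.0 [0.52218634 0.07656512 0.16732192] [ 1.79996580e+02 -2.76715802e-02  1.56141611e+02] [ 5.56258935e+00 -1.08918511e+01  1.04412685e+02  1.66027536e-02
  8.65015896e+01 -6.05800373e+01]
[389.62 310.38] [-0.013 -0.01   2.233]
```

View pics/w1.png

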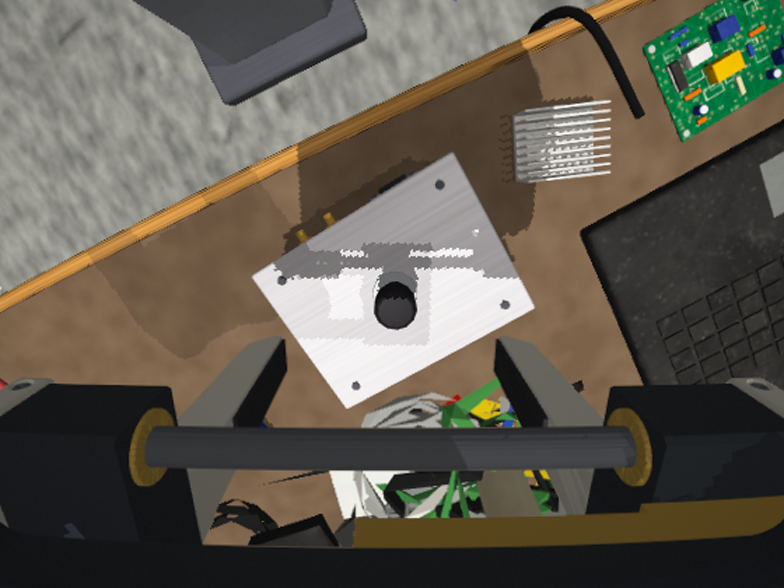

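The wrist view shows the knob's top at (395,306), against a prediction of (390,310), and the lid corners at (253,275), (455,152), (534,307) and (348,407).

Run:
```python
from h import *
C=cam('wrist'); g=lambda u,v,z:at(C,u/1.4,v/1.4,z)
k=g(395,306,.108); print(k)
P=np.array([g(*p,.071) for p in[(253,275),(455,152),(534,307),(348,407)]]);print(P,P.mean(0)); print(P[0]-P[1],P[3]-P[2])
k[2]=.078
print(tool(k-r.state()['position']))
```

```text
[0.5214 0.0804 0.108 ]
[[ 0.4749 -0.0026  0.071 ]
 [ 0.4564  0.1496  0.071 ]
 [ 0.5726  0.1627  0.071 ]
 [ 0.5918  0.0122  0.071 ]] [0.523925 0.080475 0.071   ]
[ 0.0185 -0.1522  0.    ] [ 0.0192 -0.1505  0.    ]
[0.052 0.069 2.238]
```

Call:
send_rows --commands '[0.04,0.06,0.6,0,0,0,1,0,0,0.8,0,0,0,1,0,0,0.6,0,0,0,1,0,0,0.23,0,0,0,1,0,0,0,0,0,0,1,0,0,0,0,0,0,-1,0,0,0,0,0,0,-1,0,0,0,0,0,0,-1,0,0,0,0,0,0,-1,0,0,0,0,0,0,-1,0,0,0,0,0,0,-1,0,0,0,0,0,0,-1]'

```text
clock: 3.25
position: [0.5221, 0.0792, 0.0783]
tcp_rot: [-180.0, -0.0, 156.2]
wrist_force: [0.1, 0.3, -0.2]
gripper_width: 0.0413
gripper_force: 0.0
```

Still closing; wait, then lift.

Call:
send_rows --commands '[0,0,0,0,0,0,-1,0,0,0,0,0,0,-1,0,0,0,0,0,0,-1,0,0,0,0,0,0,-1,0,0,0,0,0,0,-1,0,0,0,0,0,0,-1,0,0,-0.1,0,0,0,-1,0,0,-0.3,0,0,0,-1,0,0,-0.5,0,0,0,-1,0,0,-0.5,0,0,0,-1,0,0,-0.5,0,0,0,-1,0,0,-0.3,0,0,0,-1]'

```text
clock: 4.45
position: [0.5225, 0.0793, 0.1686]
tcp_rot: [179.9, 0.1, 156.2]
wrist_force: [-0.0, 0.8, -4.4]
gripper_width: 0.0253
gripper_force: 30.0
```

Call:
send_rows --commands '[-0.06,-0.2,0,0,0,0,-1,-0.15,-0.46,0,0,0,0,-1,-0.23,-0.7,0,0,0,0,-1,-0.23,-0.7,0,0,0,0,-1,-0.23,-0.7,0,0,0,0,-1,-0.23,-0.7,0,0,0,0,-1,-0.23,-0.7,0,0,0,0,-1,-0.23,-0.5,0,0,0,0,-1,-0.17,-0.3,0.1,0,0,0,-1,-0.1,-0.16,0.3,0,0,0,-1,0,0,0.5,0,0,0,-1,0,0,0.5,0,0,0,-1]'

```text
clock: 5.65
position: [0.5072, -0.1378, 0.1082]
tcp_rot: [180.0, -0.1, 156.2]
wrist_force: [0.0, 0.2, -4.5]
gripper_width: 0.0254
gripper_force: 30.0
```

Call:
send_rows --commands '[0,0,0.5,0,0,0,-1,0,0,0.5,0,0,0,-1,0,0,0.4,0,0,0,-1,0,0,0.3,0,0,0,-1,0,0,0.2,0,0,0,-1,0,0,0.1,0,0,0,-1,0,0,0.1,0,0,0,-1,0,0,0,0,0,0,-1]'

```text
clock: 6.45
position: [0.5075, -0.1382, 0.0262]
tcp_rot: [180.0, 0.0, 156.2]
wrist_force: [-0.5, -0.2, -5.1]
gripper_width: 0.0252
gripper_force: 30.0
```

Call:
send_rows --commands '[0,0,0.08,0,0,0,-1,0,0,0.05,0,0,0,-1,0,0,0.03,0,0,0,-1,0,0,0,0,0,0,-1,0,0,0,0,0,0,-1]'

```text
clock: 6.95
position: [0.5075, -0.1382, 0.0199]
tcp_rot: [180.0, 0.0, 156.2]
wrist_force: [-0.3, 0.1, -4.2]
gripper_width: 0.0251
gripper_force: 30.0
```

Call:
send_rows --commands '[0,0,0.03,0,0,0,-1,0,0,0.02,0,0,0,-1,0,0,0,0,0,0,-1]'

```text
clock: 7.25
position: [0.5076, -0.1382, 0.0182]
tcp_rot: [180.0, 0.0, 156.2]
wrist_force: [-1.9, 0.1, 1.2]
gripper_width: 0.0255
gripper_force: 30.0
```

Call:
send_rows --commands '[0,0,0,0,0,0,0,0,0,0,0,0,0,0,0,0,0,0,0,0,0,0,0,0,0,0,0,0,0,0,0,0,0,0,0,0,0,0,0,0,0,0,0,0,-0.3,0,0,0,0,0,0,-0.6,0,0,0,0,0,0,-1,0,0,0,0,0,0,-1,0,0,0,0,0,0,-1,0,0,0,0.5,0,0,-1,0,0,0,1]'

```text
clock: 8.45
position: [0.5071, -0.138, 0.2166]
tcp_rot: [180.0, 0.1, 156.2]
wrist_force: [-0.3, -0.5, -1.2]
gripper_width: 0.0582
gripper_force: 0.0
```

Call:
send_rows --commands '[0,0,-1,0,0,0,1,0,0,-1,0,0,0,1,0,0,0,0,0,0,1,0,0,0,0,0,0,1]'

```text
clock: 8.85
position: [0.5075, -0.1381, 0.2951]
tcp_rot: [180.0, 0.1, 156.2]
wrist_force: [1.0, 0.1, -0.0]
gripper_width: 0.0895
gripper_force: 0.0
```

Run:
```python
from h import *
s=r.state(); print(s['clock'],s['position'],s['tcp_rot'],s['q'])
snap('top','t2.png',crop=(180,180,280,110),k=2.8)
```

```text
8.85 [ 0.50748021 -0.13812981  0.29511545] [1.79987914e+02 1.08595121e-01 1.56175661e+02] [-1.80059553e+01 -1.26622162e+01  9.41464762e+01  1.02537961e-03
  9.84064791e+01 -8.41814774e+01]
```

View pics/t2.png

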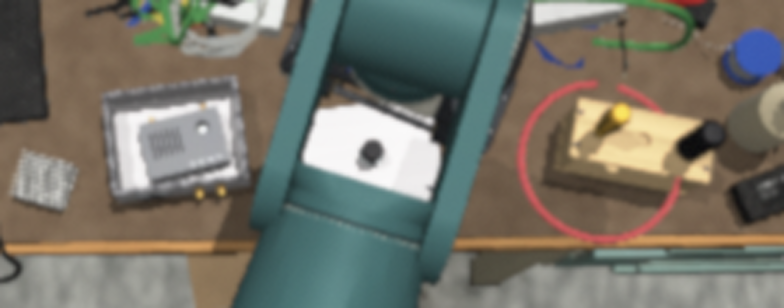

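The lid lies flat, knob up at crop (372,150). The gateway is in the box with its hole at crop (203,128). The screwdriver's top is at (621,113) and the nut driver's at (711,132). I turn the gripper first, then go to the rack.

Call:
send_rows --commands '[0,0,0,0,0,1,1,0,0,0,0,0,1,1,0,0,0,0,0,1,1,0,0,0,0,0,1,1,0,0,0,0,0,1,1,0,0,0,0,0,1,1,0,0,0,0,0,1,1,0,0,0,0,0,1,1,0,0,0,0,0,1,1,0,0,0,0,0,1,1,0,0,0,0,0,1,1,0,0,0,0,0,1,1]'

```text
clock: 10.1
position: [0.507, -0.138, 0.2923]
tcp_rot: [-179.9, -0.1, 108.0]
wrist_force: [-0.4, -0.2, 0.1]
gripper_width: 0.0927
gripper_force: 0.0
```

Run:
```python
from h import *
s=r.state(); T=cam('top'); print(s['tcp_rot'])
g=lambda u,v,z:at(T,180+u/2.8,180+v/2.8,z)
sd=g(621,110,.195);print(sd,g(711,130,.187),'hole',g(203,128,.039))
print(tool(np.array([.514,-.375,.28])-s['position']))
```

```text
[-1.79891565e+02 -7.89227163e-02  1.08010563e+02]
[ 0.5197 -0.3807  0.195 ] [ 0.4999 -0.4721  0.187 ] hole [0.5364 0.0479 0.039 ]
[-5.689 -1.665  0.304]
```

Call:
send_rows --commands '[-0.3,-0.1,0,0,0,0.5,1,-0.7,-0.2,0.03,0,0,0.5,1,-0.9,-0.25,0.03,0,0,0,1,-0.9,-0.25,0.03,0,0,0,1,-0.9,-0.25,0.03,0,0,0,1,-0.9,-0.25,0.03,0,0,0,1,-0.7,-0.12,0.03,0,0,0,1,-0.4,0,0.03,0,0,0,1,0,0,0,0,0,0,1,0,0,0,0,0,0,1]'

```text
clock: 11.1
position: [0.5101, -0.3727, 0.285]
tcp_rot: [-180.0, -0.1, 104.2]
wrist_force: [0.5, 0.6, 0.4]
gripper_width: 0.0928
gripper_force: 0.0
```

Run:
```python
from h import *
s=r.state(); print(s['clock'],s['position'],s['tcp_rot'],s['q'])
C=cam('wrist'); snap('wrist','w2.png',k=1.4)
print(proj(C,[.517,-.381,.195])*1.4,proj(C,[.499,-.472,.187])*1.4)
```

```text
11.1 [ 0.51011147 -0.37270304  0.28496736] [-1.79977005e+02 -5.39015365e-02  1.04187618e+02] [-3.84731899e+01  7.48227246e-01  8.26858066e+01  1.45078356e-02
  9.66227677e+01 -5.26591526e+01]
[397.6  307.44] [343.42 409.92]
```

View pics/w2.png

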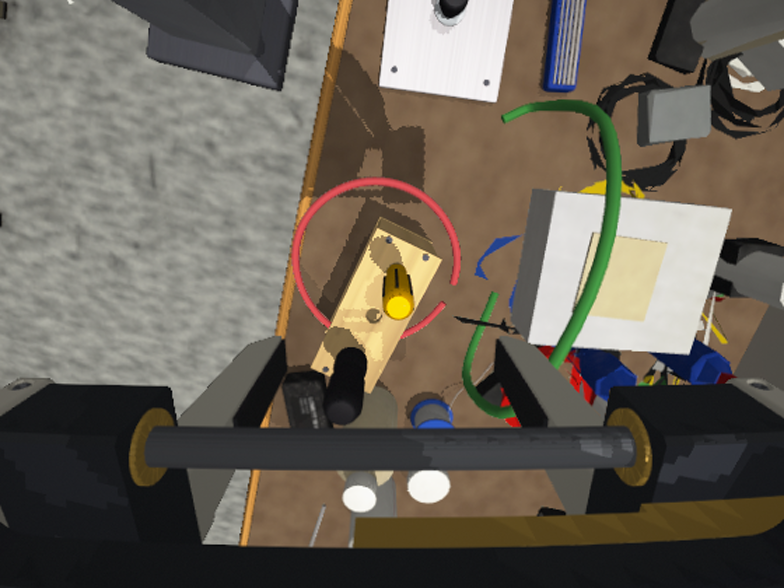

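The yellow handle's top is at (399,305), the nut driver's at (346,405); the path down is free between the open fingers.

Run:
```python
from h import *
C=cam('wrist'); s=r.state()
p=at(C,399/1.4,305/1.4,.195); print(p, at(C,346/1.4,406/1.4,.187))
q=p.copy();q[2]=.097;print('base px',proj(C,q)*1.4)
p[2]=.1575-.019; print(tool(p-s['position']))
```

```text
[ 0.5177 -0.3789  0.195 ] [ 0.5003 -0.4682  0.187 ]
base px [396.62 269.36]
[-0.207  0.142  3.671]
```

Call:
send_rows --commands '[-0.2,0.14,0,0,0,0,1,0,0,0.4,0,0,0,1,0,0,0.6,0,0,0,1,0,0,0.7,0,0,0,1,0,0,0.7,0,0,0,1,0,0,0.7,0,0,0,1,0,0,0.4,0,0,0,1,0,0,0.17,0,0,0,1,0,0,0,0,0,0,-1,0,0,0,0,0,0,-1,0,0,0,0,0,0,-1,0,0,0,0,0,0,-1]'

```text
clock: 12.35
position: [0.5178, -0.3798, 0.1397]
tcp_rot: [179.9, 0.1, 104.2]
wrist_force: [-0.0, -0.4, -0.0]
gripper_width: 0.0653
gripper_force: 0.0
```

Call:
send_rows --commands '[0,0,0,0,0,0,-1,0,0,0,0,0,0,-1,0,0,0,0,0,0,-1,0,0,0,0,0,0,-1,0,0,0,0,0,0,-1,0,0,0,0,0,0,-1,0,0,0,0,0,0,-1,0,0,0,0,0,0,-1,0,0,0,0,0,0,-1,0,0,0,0,0,0,-1,0,0,0,0,0,0,-1]'

```text
clock: 13.45
position: [0.5175, -0.3795, 0.1386]
tcp_rot: [-180.0, -0.0, 104.2]
wrist_force: [-0.5, 0.9, -0.5]
gripper_width: 0.0213
gripper_force: 30.0
```

Call:
send_rows --commands '[0,0,-0.1,0,0,0,-1,0,0,-0.3,0,0,0,-1,0,0,-0.4,0,0,0,-1,0,0,-0.5,0,0,0,-1,0,0,-0.5,0,0,0,-1,0,0,-0.5,0,0,0,-1,0,0,-0.5,0,0,0,-1,0,0,-0.3,0,0,0,-1,0,0,-0.1,0,0,0,-1,0,0,0,0,0,0,-1,0,0,0,0,0,0,-1]'

```text
clock: 14.55
position: [0.5174, -0.3794, 0.2658]
tcp_rot: [-180.0, -0.1, 104.2]
wrist_force: [0.6, 0.4, -1.0]
gripper_width: 0.0217
gripper_force: 30.0
```

Run:
```python
from h import *
s=r.state(); print(s['clock'],s['position'],s['tcp_rot'],s['gripper_force'],s['gripper_width'])
print(tool(np.array([.5364,.0479-.0,.26])-s['position']))
snap('scene','s3.png',crop=(300,200,170,150),k=4)
```

```text
14.55 [ 0.51736407 -0.37940975  0.26575719] [-1.79962410e+02 -5.09444816e-02  1.04178079e+02] 29.999828338623047 0.02173344431620361
[10.241  3.078  0.151]
```

View pics/s3.png

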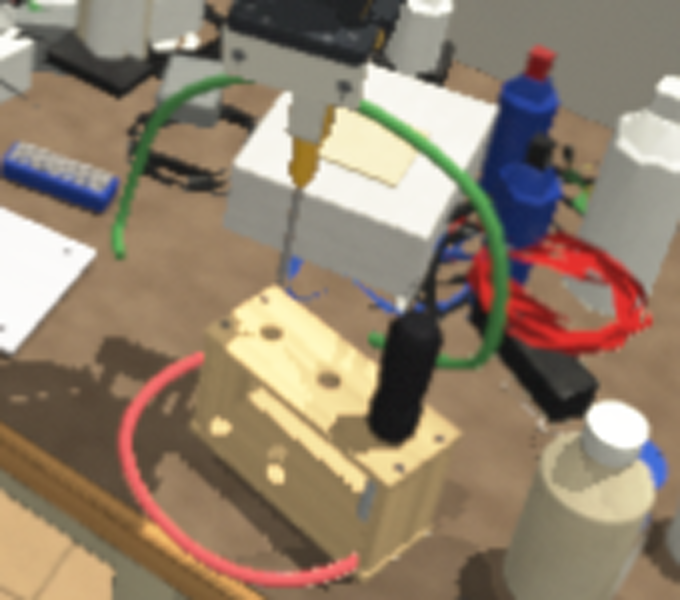

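The scene crop shows the screwdriver hanging from the gripper with its tip at (287,283), clear of the rack; the nut driver is upright in place.

Call:
send_rows --commands '[0.2,0.06,0,0,0,0,-1,0.5,0.15,0,0,0,0,-1,0.8,0.24,0,0,0,0,-1,0.9,0.27,0,0,0,0,-1,0.9,0.27,0,0,0,0,-1,0.9,0.27,0,0,0,0,-1,0.9,0.27,0,0,0,0,-1,0.9,0.27,0,0,0,0,-1,0.9,0.27,0,0,0,0,-1,0.9,0.27,0,0,0,0,-1,0.9,0.27,0,0,0,0,-1,0.7,0.24,0,0,0,0,-1]'

```text
clock: 15.8
position: [0.5349, 0.0161, 0.2667]
tcp_rot: [180.0, -0.0, 104.3]
wrist_force: [0.5, -0.6, 0.3]
gripper_width: 0.0215
gripper_force: 30.0
```

Call:
send_rows --commands '[0.5,0.15,0.5,0,0,0,-1,0.3,0.1,0.5,0,0,0,-1,0.04,0.05,0,0,0,0,-1,0,0,0,0,0,0,-1,0,0,0,0,0,0,-1]'

```text
clock: 16.3
position: [0.5394, 0.0482, 0.2279]
tcp_rot: [179.9, 0.0, 104.2]
wrist_force: [0.5, -0.9, -0.6]
gripper_width: 0.0221
gripper_force: 30.0
```

Run:
```python
from h import *
s=r.state(); print(s['clock'],s['position'],s['tcp_rot'],s['gripper_force'],s['q'])
C=cam('wrist'); snap('wrist','w4.png',crop=(180,80,200,150),k=4)
f=lambda p:(proj(C,p)-[180,80])*4
x,y,z=s['position']; print('tip exp',f([x,y,z+.019-.1475]),'hole exp',f([.5364,.0479,.039]))
```

```text
16.3 [0.53944102 0.04822372 0.22794619] [1.79922769e+02 2.40489769e-02 1.04167437e+02] 29.999766647815704 [ 2.41410763e+00 -1.03012565e+01  9.82906772e+01 -7.81739571e-03
  9.19300692e+01 -1.17536146e+01]
tip exp [394.8 474.4] hole exp [384.8 422. ]
```

View pics/w4.png

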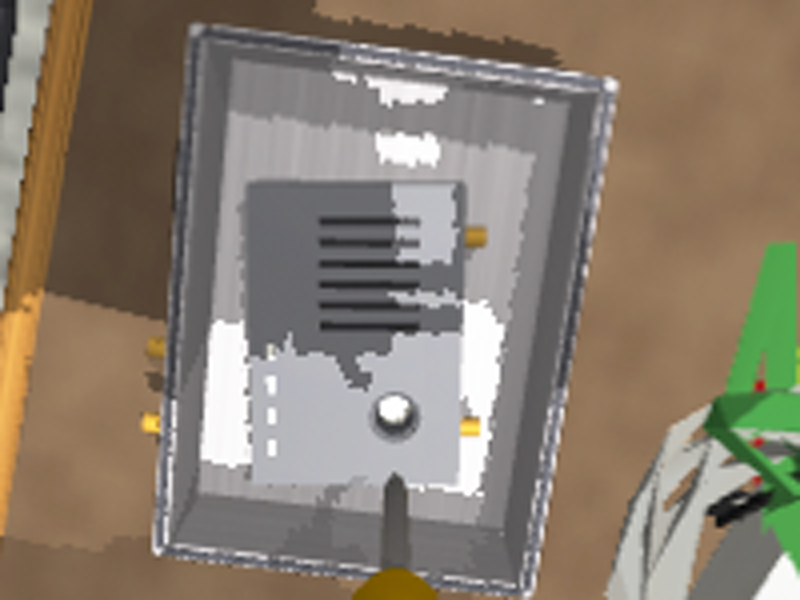

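The blade's tip is at crop (395,476), as predicted, and the hole's ring is centred at about (395,415).

Run:
```python
from h import *
C=cam('wrist'); s=r.state()
h=at(C,180+395/4,80+415/4,.039); print(h,s['position'])
print(tool(np.append(h[:2],.1475-.019+.045)-s['position']))
```

```text
[0.5391 0.0506 0.039 ] [0.5395078  0.04806254 0.2278886 ]
[0.065 0.004 1.36 ]
```

Call:
send_rows --commands '[0.06,0,0.3,0,0,0,-1,0,0,0.4,0,0,0,-1,0,0,0.4,0,0,0,-1,0,0,0.24,0,0,0,-1,0,0,0,0,0,0,-1,0,0,0,0,0,0,-1]'

```text
clock: 16.95
position: [0.5388, 0.0507, 0.1731]
tcp_rot: [-180.0, -0.0, 104.2]
wrist_force: [0.9, -0.4, -0.6]
gripper_width: 0.0217
gripper_force: 30.0
```

Run:
```python
from h import *
s=r.state(); print(s['clock'],s['position'],s['tcp_rot'],s['wrist_force'])
C=cam('wrist'); snap('wrist','w5.png',crop=(230,130,100,75),k=8)
f=lambda p:(proj(C,p)-[230,130])*8
x,y,z=s['position']; print('tip exp',f([x,y,z+.019-.1475]),'hole exp if below',f([x,y,.039]))
```

```text
16.95 [0.53880161 0.05072602 0.17305217] [-1.79988888e+02 -2.51074362e-04  1.04173607e+02] [ 0.85027396 -0.40459502 -0.6310634 ]
tip exp [391.2 548.8] hole exp if below [391.2 537.6]
```

View pics/w5.png

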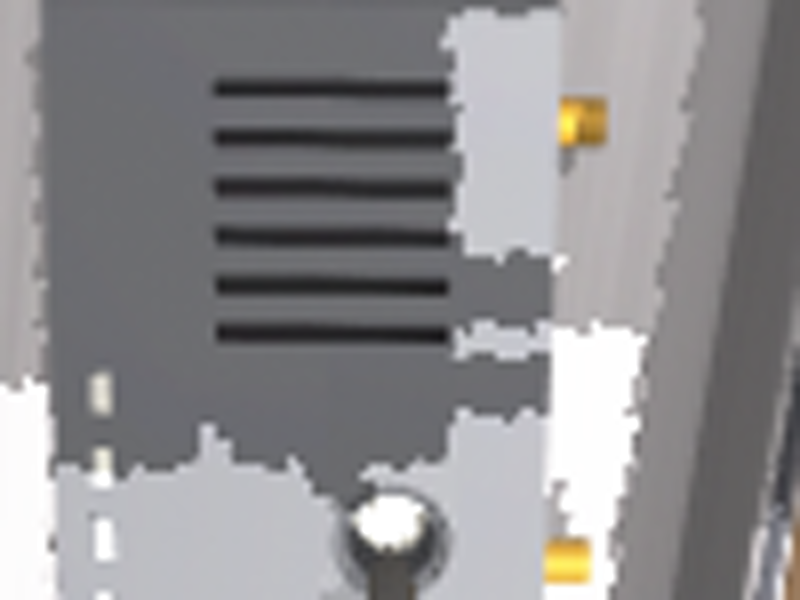

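The ring's centre is at about (396,540), the tip's axis at x=391: under 1 mm off. I enter slowly.

Call:
send_rows --commands '[0,0.015,0,0,0,0,-1,0,0,0.1,0,0,0,-1,0,0,0.1,0,0,0,-1,0,0,0.1,0,0,0,-1,0,0,0.1,0,0,0,-1,0,0,0.04,0,0,0,-1,0,0,0,0,0,0,-1,0,0,0,0,0,0,-1]'

```text
clock: 17.8
position: [0.5394, 0.0509, 0.1555]
tcp_rot: [180.0, 0.0, 104.2]
wrist_force: [0.0, 0.4, -1.3]
gripper_width: 0.0214
gripper_force: 30.0
```

Call:
send_rows --commands '[0,0,0.04,0,0,0,-1,0,0,0.04,0,0,0,-1,0,0,0.03,0,0,0,-1,0,0,0,0,0,0,-1,0,0,0,0,0,0,-1]'

```text
clock: 18.3
position: [0.5394, 0.0509, 0.1513]
tcp_rot: [180.0, 0.0, 104.2]
wrist_force: [0.2, -0.2, 2.3]
gripper_width: 0.0219
gripper_force: 30.0
```

Call:
send_rows --commands '[0,0,0.02,0,0,0,-1,0,0,0.02,0,0,0,-1,0,0,0.02,0,0,0,-1,0,0,0,0,0,0,-1,0,0,0,0,0,0,-1]'

```text
clock: 18.8
position: [0.5394, 0.0509, 0.1488]
tcp_rot: [180.0, 0.0, 104.2]
wrist_force: [0.8, -0.0, 5.0]
gripper_width: 0.0216
gripper_force: 30.0
```

Call:
send_rows --commands '[0,0,0.012,0,0,0,-1,0,0,0.012,0,0,0,-1,0,0,0,0,0,0,-1,0,0,0,0,0,0,-1]'

```text
clock: 19.2
position: [0.5396, 0.0509, 0.1483]
tcp_rot: [180.0, 0.0, 104.2]
wrist_force: [-0.6, -0.8, 9.0]
gripper_width: 0.0216
gripper_force: 30.0
```

The force jumped from 5 to 9 N over half a millimetre, so the button is on its stop.

```bash
python3 -c "
from h import *
s=r.state(); print(s['wrist_force'],s['gripper_force']); print(r.hand_in())"
```

```text
[-0.60013295 -0.79325721  9.0391884 ] 30.002048313617706
the job is handed in; nothing more can be done
None
```

I've handed in the job: the lid lies flat on the bench, knob up, and the gripped screwdriver is holding the reset button on its stop with about 9–10 N; the hand-in gave no verdict.

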